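# Lay a heavy steel cover plate down edge-first against the stop

### The job

Pick up the large steel cover plate that has a bow handle and set it down for drilling on the black stop board: first tilt it about 20 degrees and rest its full-width edge (the one without notches) on the board close against the stop strip, midway along the strip, and hold it there for half a second; then pivot it down gently about that edge until it lies flat, and let go. Do not let it drop, and leave the small plate with the handle where it is.

Things in the scene. Friction and masses are not known exactly. Their poses are not given: they have to be found in the camera images.
- cover_plate: loose steel plate with bow handle, 0.56-0.91 kg, 90 (x) by 110 (y) by 8 mm, flat on the bench. -x long edge full width; 18 mm square notches in the two +x corners. Origin: centre of underside, z up. Handle over the centre: bar 80 mm along y, 14 wide, 12 high, its middle 42 mm above the underside; 60 mm free between its end posts. A like plate without handle is not wanted
- toe_edge (a point): point on the cover plate: the middle of its full-width edge, on the underside (45 mm from the origin along the plate's -x); same axes as the plate. This edge touches down first and ends up at the stop strip
- stop_board: fixed black rubber board, 180 by 200 mm, top 12 mm above the bench; along its side nearer the robot an aluminium stop strip, 140 mm long, 14 thick, rising 12 mm above the board. Origin: middle of the strip's face that looks over the board, at bench level (12 mm below the board's top). x: away from the strip, over the board; y along the strip; z up
- small_plate: bystander to leave alone: a smaller loose steel plate, 64 by 74 by 8 mm, notched likewise, with a similar but shorter bow handle (bar 60 mm long). Origin: centre of the underside
Not all that is in view belongs to the job. Leave any orange or pink look-alike of the cover_plate alone.

How it is judged (in metres and radians):
On the way, in this order (a step that is already met when the one before it is completed fails the run):
1. the plate, tilted more than 10 degrees, rests with the middle of its full-width edge on the board, within 20 mm of the stop strip and 20 mm of its middle (angle between cover_plate's own z axis and vertical between 0.175 and 0.8 rad and contact force between cover_plate and stop_board above 0.5 N and z of toe_edge in the frame of stop_board below 0.02 m and x of toe_edge in the frame of stop_board between -0.004 and 0.02 m and y of toe_edge in the frame of stop_board between -0.02 and 0.02 m), for 0.2 s.
2. on the way down (tilt between 2 and 8.5 degrees) that edge is still on the board (within 8 mm of its top) and by the stop strip (angle between cover_plate's own z axis and vertical between 0.035 and 0.15 rad and z of toe_edge in the frame of stop_board below 0.02 m and x of toe_edge in the frame of stop_board between -0.004 and 0.02 m and y of toe_edge in the frame of stop_board between -0.02 and 0.02 m), for 0.02 s.
At the end, for the whole second after the job is handed in: The cover plate lies flat (within 3 degrees) and at rest on the board, its full-width edge within 20 mm of the stop strip, parallel to it within 10 degrees and centred on it within 20 mm; the small plate is within 20 mm of where it was (angle between cover_plate's own z axis and vertical below 0.05 rad and z of toe_edge in the frame of stop_board between 0.008 and 0.016 m and x of toe_edge in the frame of stop_board between -0.004 and 0.02 m and y of toe_edge in the frame of stop_board between -0.02 and 0.02 m and angle between the x axis of cover_plate and the x axis of stop_board, either way round below 0.175 rad and linear speed of cover_plate below 0.02 m/s and distance of small_plate from where it was at the start of the episode below 0.02 m); the robot touches nothing.
It fails at once if the cover plate is dropped or slammed down (it turns faster than 4 rad/s) (angular speed of cover_plate above 4 rad/s).
It fails at once if the small plate is moved more than 20 mm (distance of small_plate from where it was at the start of the episode above 0.02 m).
It also fails if it takes over 43 s, if anything falls off the work surface, if the arm or the gripper's body presses on something with over 40 N, if the wrist force passes 120 N, or if a joint passes its speed limit or range.

### The arm

A 7-joint arm with a two-finger parallel gripper is mounted at the origin on the work surface. World frame = base frame: x ahead of the robot, y to its left, z up, the work surface at z = 0. Lengths are in m, angles in degrees, forces in N, time in s.
With the tool pointing down it reaches from about 0.4 to 0.85 m from the base axis. Payload 10.4 kg.
Tool frame: the origin (TCP) lies on the centre line of the jaws, within the pads' length; the fingertips stand 25 mm ahead of it and the grasp point (between the pads) lies 6 mm ahead of it; z points along the fingers, y is the direction in which the jaws open and shut (so a half turn about z gives the same grasp; the last joint's range is limited). The gripper opens to 87 mm and grips with 3 to 60 N. Pads are 19 mm wide; open, the fingers measure 117 mm over their backs; the gripper's body (75 mm by 190 mm) begins 51 mm behind the grasp point.
Start: joints at [-71.196, 19.034, -3.707, 83.658, 1.238, 77.344, -5.071], TCP at [0.215, 0.587, 0.248] pointing down, gripper open.
Joint ranges: [-148.97, 148.97], [-28.65, 121.19], [-84.17, 76.75], [9.2, 138.47], [-72.65, 252.65], [3.7, 117.97], [-149.18, 149.18]. Speed limits (degrees/s): [127.2, 127.2, 159.86, 159.86, 180, 180, 180].

### API

Orientations are given as [roll, pitch, yaw] about the fixed x, y, z axes, in that order (R = Rz(yaw) Ry(pitch) Rx(roll)).
In Python, from station import observe, grab_frame, camera_params, r gives the robot as it stands.
- The arm moves only by the tool arm_command, never from a script. Its argument "plan" is a list of rows, each an object of numbers: "dx", "dy", "dz": the shift along the tool's x, y, z in units of 40 mm (1.0 is 40 mm); "rx", "ry", "rz": the turn, a rotation vector about the tool's x, y, z in degrees. A call has 1 to 20 rows; each row shifts and turns the commanded pose from where the row before left it, along the tool's axes as they then stand; what a row does not reach is not made up. A row lasts 1/12 s, in which the tool goes at most 41.7 mm and 7.16 degrees, less where a joint would pass 70% of its speed; a pose out of reach is approached as far as the arm can. A call is refused whole if a number of a shift passes 1 or a number of a turn 7.16, either way. A call with a gripper value outside its range is refused whole. "grip" is the opening, from 0 (shut) to 1 (fully open), set as the call begins (left out, the last holds). The fingers move at their own pace and stop on an object; the grip force is fixed at half the most. Time passes only in rows, so rows that do not move let the fingers close. It gives the time, the measured TCP pose, the force and the opening at its end, in the units of the state.
- observe(): the state, without advancing time (a new reading comes with each control period).
- grab_frame(name): name is "scene" or "side" or "wrist"; returns (picture, depth): 384x512x3 uint8, red, green, blue; 384x512 float32, m along the optical axis (not along the pixel's ray), 0 where there is no reading.
- camera_params(name): a dict with "camera_matrix" (3x3 intrinsics, pixels), "T" (4x4, takes a point from camera to world coordinates). Camera axes: x right, y down, z forward; pixel columns grow to the right and rows downward; lengths in m; the calibration is good to about 2 mm. A picture is of the moment at which its call begins: read the wrist's pose just before it. camera_params takes no time and is no camera call; for the wrist camera it gives the pose at the moment of the call.
- r.finish_job(): hands the job in, once; it reports no verdict.
The state is a dict: "clock": time; "joint_positions": joint angles; "dq": joint speeds; "effort": joint torques, N m; "position": TCP position; "tcp_rot": TCP orientation; "contact_force": force on the tool from outside, world axes, zero at the start; "moment": the same for the moment, N m; "opening": finger opening in m.
Only numpy, scipy, OpenCV 4.12 (cv2) and the standard library are available. Lean on these libraries where they do the work, as an engineer would, in place of code of your own. Each camera call takes 0.05 s, during which the arm holds its last target.

## Working session

There is one attempt and no reset: what is moved stays moved. The work goes in short steps, Python scripts to look and compute and a tool call to move; the robot and the scene stay as the last step left them, time stands still between calls to the robot, and variables do not carry over. Pictures are saved under pics/ and viewed, and the job is handed in when it is done.

Besides the shell and the picture viewer there is one more tool, called after ">>>" as name([rows], argument=value, ...), one row to a line, values as JSON. arm_command: Moves the arm, as the interface text tells. Its arguments: {"type":"object","properties":{"plan":{"type":"array","items":{"type":"object","properties":{"dx":{"type":"number"},"dy":{"type":"number"},"dz":{"type":"number"},"rx":{"type":"number"},"ry":{"type":"number"},"rz":{"type":"number"}}}},"grip":{"type":"number"}},"required":["plan"]}

```bash
mkdir -p pics; ls; python3 - <<'E'
from station import observe, grab_frame, camera_params, r
import cv2,numpy as np
print(observe())
for n in ["scene","side"]:
    p,d=grab_frame(n); c=camera_params(n); print(n,c)
    cv2.imwrite(f"pics/{n}0.png",p[:,:,::-1]); np.save(f"{n}0.npy",d); 
    
E
```

```text
pics
{'clock': 0.0, 'joint_positions': array([-71.196181  ,  19.07244027,  -3.70586558,  83.70693526,
         1.23754105,  77.34327188,  -5.07096014]), 'dq': array([ 0.05773915, -0.02615409, -0.00501129,  0.11406722, -0.00493791,
        0.06125331,  0.01764689]), 'effort': array([ 1.93348825e-06, -6.23264909e+01,  2.41359381e-02, -3.89887154e+01,
       -6.15605107e-02,  3.97246750e-02,  1.26785753e-04]), 'position': array([0.2146661 , 0.5865953 , 0.24674104]), 'tcp_rot': array([-1.79917298e+02,  4.21130141e-03,  1.59901125e+02]), 'contact_force': array([ 0.53790896,  0.44635216, -0.2688601 ]), 'moment': array([ 0.03038163, -0.0709294 , -0.01316968]), 'opening': 0.08701609646232601}
scene {'camera_matrix': array([[364.18212328,   0.        , 255.53440015],
       [  0.        , 364.18212328, 193.01499619],
       [  0.        ,   0.        ,   1.        ]]), 'T': array([[ 0.88337903,  0.37291055, -0.28386479,  0.74147882],
       [ 0.46862427, -0.71025   ,  0.52529633, -0.67874078],
       [-0.00572642, -0.59706169, -0.80217488,  0.84404886],
       [ 0.        ,  0.        ,  0.        ,  1.        ]])}
side {'camera_matrix': array([[490.3808985 ,   0.        , 258.07230491],
       [  0.        , 490.3808985 , 187.72778123],
       [  0.        ,   0.        ,   1.        ]]), 'T': array([[ 0.94843922, -0.20739702,  0.23968628,  0.10074258],
       [-0.31685257, -0.60078789,  0.73393348, -1.19648847],
       [-0.008215  , -0.77203652, -0.63552508,  0.96182379],
       [ 0.        ,  0.        ,  0.        ,  1.        ]])}
```

View pics/scene0.png

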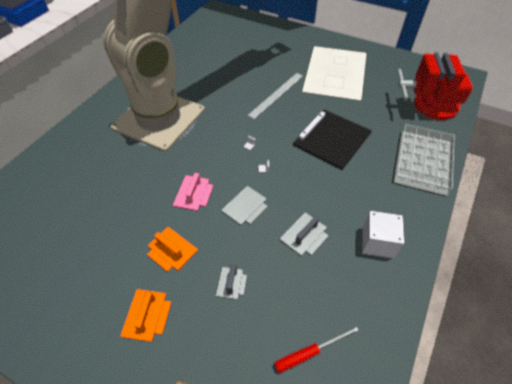

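View pics/side0.png

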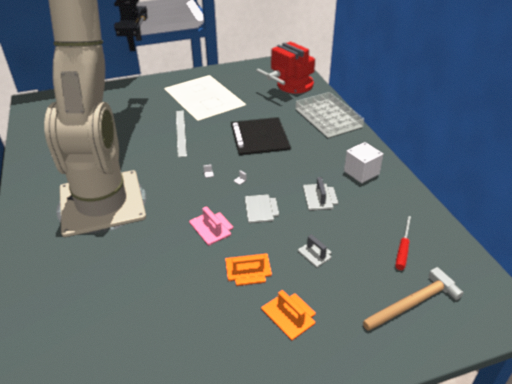

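Grey steel candidates in the scene view are a larger plate with handle at (305,233), a smaller one with handle at (232,282), and one without a handle at (245,204). The orange and pink ones are look-alikes. The plate at (305,233) fits; I'll confirm it by crop and measure.

```bash
cat > h.py <<'E'
import numpy as np,cv2
from station import observe, grab_frame, camera_params, r
def ray(c,uv,z):
    K=c["camera_matrix"];T=c["T"]
    d=T[:3,:3]@np.linalg.solve(K,[uv[0],uv[1],1]); o=T[:3,3]
    return o+d*(z-o[2])/d[2]
def cloud(c,d):
    K=c["camera_matrix"];T=c["T"];v,u=np.mgrid[:d.shape[0],:d.shape[1]]
    P=np.stack([(u-K[0,2])/K[0,0]*d,(v-K[1,2])/K[1,1]*d,d],-1)
    return P@T[:3,:3].T+T[:3,3]
E
python3 - <<'E'
from h import *
a=cv2.imread("pics/scene0.png");b=cv2.imread("pics/side0.png")
def up(i,x,y,w,h,k): return cv2.resize(i[y:y+h,x:x+w],None,fx=k,fy=k,interpolation=cv2.INTER_CUBIC)
top=np.hstack([up(a,205,180,130,125,3),up(b,235,180,130,125,3)])
bot=np.hstack([up(a,280,95,130,75,3),up(b,215,105,130,75,3)])
cv2.imwrite("pics/crop0.png",np.vstack([top,bot])[:600])
for n in ["scene","side"]:
    P=cloud(camera_params(n),np.load(n+"0.npy"))
    for uv in ([(305,233),(310,225),(232,282),(332,138),(315,124),(200,300)] if n=="scene" else [(320,192),(316,250),(260,135),(238,135)]):
        print(n,uv,P[uv[1],uv[0]].round(4))
E
```

```text
scene (305, 233) [ 0.629  -0.2112  0.0494]
scene (310, 225) [ 0.6309 -0.1835  0.0492]
scene (232, 282) [ 0.5315 -0.4086  0.0475]
scene (332, 138) [0.561  0.1741 0.0119]
scene (315, 124) [0.4914 0.197  0.0236]
scene (200, 300) [ 0.4739 -0.4664 -0.0016]
side (320, 192) [ 0.6311 -0.1752  0.0079]
side (316, 250) [ 0.5236 -0.3905  0.0073]
side (260, 135) [0.5574 0.1736 0.0123]
side (238, 135) [0.4788 0.1781 0.0265]
```

View pics/crop0.png

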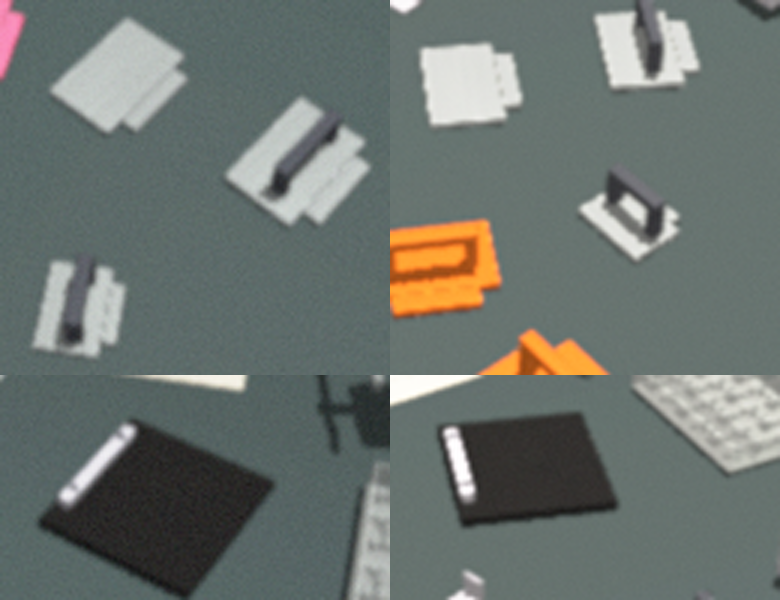

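The crop confirms it. (305,233) is the large steel plate with handle, its notched edge facing +x. The one at (232,282) is the small plate, and the one at (245,204) has no handle. The board and its strip are at scene (332,138) and (315,124). Next I'll measure the poses.

```bash
python3 - <<'E'
from h import *
def rect(P,name):
    (c,s,a)=cv2.minAreaRect((P[:,:2]*1000).astype(np.float32)); print(name,len(P),"c",np.round(c,1),"size",np.round(s,1),"ang",round(a,2),"zmed",np.median(P[:,2]).round(4))
for n in ["scene","side"]:
    im=cv2.imread(f"pics/{n}0.png").astype(int);P=cloud(camera_params(n),np.load(n+"0.npy"))
    x,y,z=P[...,0],P[...,1],P[...,2]; g=im.mean(2)
    near=(abs(x-.63)<.1)&(abs(y+.195)<.1)
    bar=near&(z>.042)&(z<.056)&(g<110); Q=P[bar]; rect(Q,n+" bar")
    plate=near&(z>-.005)&(z<.02)&(g>135); rect(P[plate],n+" plate")
    bd=(abs(x-.56)<.16)&(abs(y-.17)<.16)&(z<.03)
    rect(P[bd&(g<50)&(z<.02)],n+" board"); rect(P[bd&(g>165)&(x<.53)&(y>.08)&(z>.012)],n+" strip")
    sm=(abs(x-.53)<.08)&(abs(y+.4)<.08)&(z<.02)&(g>135); rect(P[sm],n+" small")
    # plane-cast refined
    c=camera_params(n)
    for m,zz,nm in [(plate,.008,"plate"),(bd&(g<50)&(z<.02),.012,"board"),(bd&(g>165)&(x<.53)&(y>.08)&(z>.012),.024,"strip"),(bar,.048,"bar")]:
        v,u=np.nonzero(m); W=np.array([ray(c,(a,b),zz) for a,b in zip(u,v)])
        rect(W,n+" cast "+nm)
        if nm in("strip","bar","plate"):
            k=W[:,:2].mean(0); w,V=np.linalg.eigh(np.cov((W[:,:2]-k).T)); print("   mean",k.round(4),"long dir deg",np.degrees(np.arctan2(V[1,1],V[0,1])).round(1))
E
```

```text
scene bar 137 c [ 628.4 -191.9] size [78.3 11.9] ang 77.14 zmed 0.0472
scene plate 961 c [ 625.6 -186.2] size [117.3  95.5] ang 76.25 zmed 0.0079
scene board 2261 c [561.1 179.3] size [200.7 176.4] ang 80.96 zmed 0.0119
scene strip 126 c [484.1 199.1] size [150.9  15.8] ang 82.2 zmed 0.024
scene small 534 c [ 519.6 -394.7] size [66.9 79.1] ang 18.31 zmed 0.0077
scene cast plate 961 c [ 626.5 -189.4] size [112.   93.4] ang 76.29 zmed 0.008
   mean [ 0.6258 -0.1926] long dir deg 66.1
scene cast board 2261 c [560.5 175.9] size [204.1 175.6] ang 81.39 zmed 0.012
scene cast strip 126 c [484.4 193.8] size [140.   14.8] ang 81.94 zmed 0.024
   mean [0.4839 0.1909] long dir deg 81.7
scene cast bar 137 c [ 628.9 -193.2] size [81.  13.3] ang 77.56 zmed 0.048
   mean [ 0.6288 -0.194 ] long dir deg 76.6
side bar 33 c [ 622.3 -195.8] size [79.5 11.4] ang 74.8 zmed 0.0472
side plate 559 c [ 628.2 -187.9] size [125.9  94.2] ang 76.15 zmed 0.0097
side board 1134 c [554.9 174.6] size [201.4 172.6] ang 81.86 zmed 0.0139
side strip 102 c [483.  199.4] size [157.2  15.7] ang 81.33 zmed 0.0256
side small 312 c [ 522.4 -393.9] size [72.8 85.1] ang 17.94 zmed 0.0095
side cast plate 559 c [ 626.1 -189.8] size [115.9  93.3] ang 76.56 zmed 0.008
   mean [ 0.6205 -0.1935] long dir deg 86.3
side cast board 1134 c [553.8 172.6] size [202.8 172.5] ang 82.01 zmed 0.012
side cast strip 102 c [481.2 190.8] size [142.8  17.1] ang 82.01 zmed 0.024
   mean [0.4808 0.1901] long dir deg 81.5
side cast bar 33 c [ 622.2 -195.3] size [88.  12.2] ang 73.72 zmed 0.048
   mean [ 0.6176 -0.2051] long dir deg 77.2
```

>>> arm_command([
  {"dx": -0.4, "rz": 1.5},
  {"dx": -0.8, "rz": 3},
  {"dx": -0.8, "rz": 3},
  {"dx": -0.8, "rz": 3},
  {"dx": -0.8, "rz": 3},
  {"dx": -0.8, "rz": 3},
  {"dx": -0.8, "rz": 3},
  {"dx": -0.8, "rz": 3},
  {"dx": -0.8, "rz": 3},
  {"dx": -0.8, "rz": 3},
  {"dx": -0.8, "rz": 3},
  {"dx": -0.8, "rz": 3},
  {"dx": -0.8, "rz": 3},
  {"dx": -0.8, "rz": 3},
  {"dx": -0.8, "rz": 3},
  {"dx": -0.8, "rz": 3},
], grip=1)

```text
validation failed for argument at $.pl...
```

```bash
python3 - <<'E'
from h import *
P=cloud(camera_params("scene"),np.load("scene0.npy"))
for uv in [(383,225),(366,215),(402,215),(440,70),(430,90)]: print(uv,P[uv[1],uv[0]].round(3))
E
```

```text
(383, 225) [ 0.793 -0.118  0.078]
(366, 215) [ 0.748 -0.053  0.002]
(402, 215) [ 0.836 -0.005 -0.   ]
(440, 70) [0.784 0.442 0.17 ]
(430, 90) [0.781 0.423 0.107]
```

>>> arm_command([
  {"dx": -0.4, "dy": 0.0, "dz": 0.0, "rx": 0.0, "ry": 0.0, "rz": 1.5},
], grip=1.0)

```text
clock: 0.18
position: [0.2264, 0.5825, 0.247]
tcp_rot: [-179.9, -0.1, 158.7]
contact_force: [-0.2, 0.3, -0.3]
opening: 0.087
```

>>> arm_command([
  {"dx": -0.8, "dy": 0, "dz": 0, "rx": 0, "ry": 0, "rz": 3},
  {"dx": -0.8, "dy": 0, "dz": 0, "rx": 0, "ry": 0, "rz": 3},
  {"dx": -0.8, "dy": 0, "dz": 0, "rx": 0, "ry": 0, "rz": 3},
  {"dx": -0.8, "dy": 0, "dz": 0, "rx": 0, "ry": 0, "rz": 3},
  {"dx": -0.8, "dy": 0, "dz": 0, "rx": 0, "ry": 0, "rz": 3},
  {"dx": -0.8, "dy": 0, "dz": 0, "rx": 0, "ry": 0, "rz": 3},
  {"dx": -0.8, "dy": 0, "dz": 0, "rx": 0, "ry": 0, "rz": 3},
  {"dx": -0.8, "dy": 0, "dz": 0, "rx": 0, "ry": 0, "rz": 3},
  {"dx": -0.8, "dy": 0, "dz": 0, "rx": 0, "ry": 0, "rz": 3},
  {"dx": -0.8, "dy": 0, "dz": 0, "rx": 0, "ry": 0, "rz": 3},
  {"dx": -0.8, "dy": 0, "dz": 0, "rx": 0, "ry": 0, "rz": 3},
  {"dx": -0.8, "dy": 0, "dz": 0, "rx": 0, "ry": 0, "rz": 3},
  {"dx": -0.8, "dy": 0, "dz": 0, "rx": 0, "ry": 0, "rz": 3},
  {"dx": -0.8, "dy": 0, "dz": 0, "rx": 0, "ry": 0, "rz": 3},
])

```text
clock: 1.35
position: [0.5611, 0.2912, 0.2473]
tcp_rot: [-180.0, 0.0, 116.2]
contact_force: [0.2, 0.8, -0.0]
opening: 0.0868
```

>>> arm_command([
  {"dx": -0.8, "dy": 0, "dz": 0, "rx": 0, "ry": 0, "rz": 3},
  {"dx": -0.8, "dy": 0, "dz": 0, "rx": 0, "ry": 0, "rz": 3},
  {"dx": -0.8, "dy": 0, "dz": 0, "rx": 0, "ry": 0, "rz": 3},
  {"dx": -0.8, "dy": 0, "dz": 0, "rx": 0, "ry": 0, "rz": 3},
  {"dx": -0.8, "dy": 0, "dz": 0, "rx": 0, "ry": 0, "rz": 3},
  {"dx": -0.8, "dy": 0, "dz": 0, "rx": 0, "ry": 0, "rz": 3},
  {"dx": -0.8, "dy": 0, "dz": 0, "rx": 0, "ry": 0, "rz": 3},
  {"dx": -0.8, "dy": 0, "dz": 0, "rx": 0, "ry": 0, "rz": 3},
  {"dx": -0.8, "dy": 0, "dz": 0, "rx": 0, "ry": 0, "rz": 3},
  {"dx": -0.8, "dy": 0, "dz": 0, "rx": 0, "ry": 0, "rz": 3},
  {"dx": -0.8, "dy": 0, "dz": 0, "rx": 0, "ry": 0, "rz": 3},
  {"dx": -0.8, "dy": 0, "dz": 0, "rx": 0, "ry": 0, "rz": 3},
  {"dx": -0.8, "dy": 0, "dz": 0, "rx": 0, "ry": 0, "rz": 3},
  {"dx": -0.8, "dy": 0, "dz": 0, "rx": 0, "ry": 0, "rz": 1},
  {"dx": 0, "dy": 0, "dz": 0, "rx": 0, "ry": 0, "rz": 0},
  {"dx": 0, "dy": 0, "dz": 0, "rx": 0, "ry": 0, "rz": 0},
])

```text
clock: 2.68
position: [0.6116, -0.1448, 0.2476]
tcp_rot: [-180.0, 0.0, 76.1]
contact_force: [-0.2, 0.7, -0.2]
opening: 0.0871
```

```bash
python3 - <<'E'
from h import *
s=observe();c=camera_params("wrist");print(s["position"],s["tcp_rot"],s["clock"])
p,d=grab_frame("wrist");np.savez("w1.npz",d=d,K=c["camera_matrix"],T=c["T"])
cv2.imwrite("pics/w1.png",p[:,:,::-1])
E
```

```text
[ 0.61157481 -0.1448123   0.24755295] [-1.79998235e+02  4.87940680e-02  7.60895987e+01] 2.6833
```

View pics/w1.png

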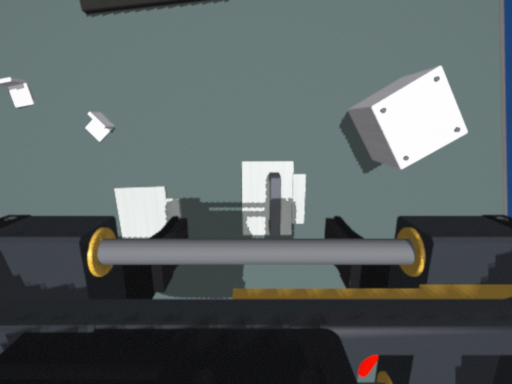

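The wrist view shows the plate at (243–305, 162–235), with its bar at columns 270–281. The full-width edge is on the left and the lower part is hidden by the gripper. I'll measure from this view.

```bash
python3 - <<'E'
from h import *
w=np.load("w1.npz");c={"camera_matrix":w["K"],"T":w["T"]};P=cloud(c,w["d"]);im=cv2.imread("pics/w1.png").astype(int);g=im.mean(2)
v,u=np.mgrid[:384,:512]
roi=(u>235)&(u<312)&(v>155)&(v<225)
bar=roi&(P[...,2]>.04)&(P[...,2]<.056)
def dirn(W):
    k=W[:,:2].mean(0);w_,V=np.linalg.eigh(np.cov((W[:,:2]-k).T));return k,np.degrees(np.arctan2(V[1,1],V[0,1]))
W=np.array([ray(c,(a,b),.048) for a,b in zip(u[bar],v[bar])]); k,a=dirn(W);print("bar",k.round(4),a,np.median(P[bar][:,2]))
# in rotated frame, ang -13.5
t=np.radians(-13.5);e=np.array([np.cos(t),np.sin(t)]);f=np.array([-e[1],e[0]])
print("bar x' range",np.percentile(W[:,:2]@e,[1,50,99]).round(4),"y' max",np.percentile(W[:,:2]@f,[99.5]))
pl=roi&(P[...,2]>.003)&(P[...,2]<.014)&(g>140)
W=np.array([ray(c,(a,b),.008) for a,b in zip(u[pl],v[pl])])
print("plate x'",np.percentile(W[:,:2]@e,[.3,99.7]).round(4),"y'max",np.percentile(W[:,:2]@f,99.7).round(4))
# -x edge line
E=[]
for row in range(168,215):
    cols=np.nonzero(pl[row])[0]; 
    if len(cols): E.append(ray(c,(cols[0]-.5,row),.008)[:2])
E=np.array(E);print("edge dir",dirn(E)[1],"x'",(E@e).mean(), np.std(E@e))
ce=np.array([.6275,-.192]);print("est x',y'",ce@e,ce@f)
# board: from strip centre
E
```

```text
bar [ 0.6275 -0.1801] 75.57432185493481 0.04812739484250661
bar x' range [0.6452 0.6519 0.6593] y' max [0.00267289]
plate x' [0.6081 0.6971] y'max 0.0159
edge dir 125.7667603812767 x' 0.6150353498838645 0.021354408789245192
est x',y' 0.6549836349098759 -0.04020805889677328
```

>>> arm_command([
  {"dx": -0.5, "dy": 0.31, "dz": 0, "rx": 0, "ry": 0, "rz": 0},
  {"dx": -0.5, "dy": 0.31, "dz": 0.4, "rx": 0, "ry": 0, "rz": 0},
  {"dx": 0, "dy": 0, "dz": 0.6, "rx": 0, "ry": 0, "rz": 0},
  {"dx": 0, "dy": 0, "dz": 0.6, "rx": 0, "ry": 0, "rz": 0},
  {"dx": 0, "dy": 0, "dz": 0.6, "rx": 0, "ry": 0, "rz": 0},
  {"dx": 0, "dy": 0, "dz": 0.6, "rx": 0, "ry": 0, "rz": 0},
  {"dx": 0, "dy": 0, "dz": 0.4, "rx": 0, "ry": 0, "rz": 0},
  {"dx": 0, "dy": 0, "dz": 0, "rx": 0, "ry": 0, "rz": 0},
  {"dx": 0, "dy": 0, "dz": 0, "rx": 0, "ry": 0, "rz": 0},
])

```text
clock: 3.48
position: [0.6273, -0.1848, 0.119]
tcp_rot: [-179.9, -0.0, 76.5]
contact_force: [0.5, 0.2, 1.5]
opening: 0.0872
```

```bash
python3 - <<'E'
from h import *
s=observe();c=camera_params("wrist");print(s["position"],s["tcp_rot"],s["clock"])
p,d=grab_frame("wrist");np.savez("w2.npz",d=d,K=c["camera_matrix"],T=c["T"])
q,d2=grab_frame("side")
cv2.imwrite("pics/w2.png",np.hstack([cv2.resize(p,(400,300)),cv2.resize(q[140:260,250:410],(400,300))])[:,:,::-1])
E
```

```text
[ 0.62729142 -0.18483047  0.11902118] [-1.79905200e+02 -1.76046242e-02  7.64925908e+01] 3.4833
```

View pics/w2.png

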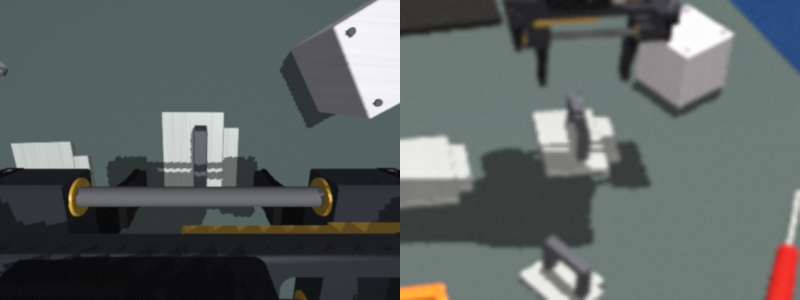

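The plate lies between the fingers with the bar centred, and the white box is clear. I'll descend and grip.

>>> arm_command([
  {"dx": -0.13, "dy": 0, "dz": 0.3, "rx": 0, "ry": 0, "rz": 0},
  {"dx": 0, "dy": 0, "dz": 0.4, "rx": 0, "ry": 0, "rz": 0},
  {"dx": 0, "dy": 0, "dz": 0.4, "rx": 0, "ry": 0, "rz": 0},
  {"dx": 0, "dy": 0, "dz": 0.4, "rx": 0, "ry": 0, "rz": 0},
  {"dx": 0, "dy": 0, "dz": 0.28, "rx": 0, "ry": 0, "rz": 0},
  {"dx": 0, "dy": 0, "dz": 0, "rx": 0, "ry": 0, "rz": 0},
  {"dx": 0, "dy": 0, "dz": 0, "rx": 0, "ry": 0, "rz": 0},
])

```text
clock: 4.17
position: [0.626, -0.1914, 0.0483]
tcp_rot: [-180.0, 0.0, 76.4]
contact_force: [-0.5, -1.2, -0.2]
opening: 0.087
```

>>> arm_command([
  {"dx": 0, "dy": 0, "dz": 0, "rx": 0, "ry": 0, "rz": 0},
  {"dx": 0, "dy": 0, "dz": 0, "rx": 0, "ry": 0, "rz": 0},
  {"dx": 0, "dy": 0, "dz": 0, "rx": 0, "ry": 0, "rz": 0},
  {"dx": 0, "dy": 0, "dz": 0, "rx": 0, "ry": 0, "rz": 0},
  {"dx": 0, "dy": 0, "dz": 0, "rx": 0, "ry": 0, "rz": 0},
  {"dx": 0, "dy": 0, "dz": 0, "rx": 0, "ry": 0, "rz": 0},
  {"dx": 0, "dy": 0, "dz": 0, "rx": 0, "ry": 0, "rz": 0},
  {"dx": 0, "dy": 0, "dz": 0, "rx": 0, "ry": 0, "rz": 0},
  {"dx": 0, "dy": 0, "dz": 0, "rx": 0, "ry": 0, "rz": 0},
  {"dx": 0, "dy": 0, "dz": 0, "rx": 0, "ry": 0, "rz": 0},
], grip=0)

```text
clock: 5.0
position: [0.626, -0.1912, 0.0483]
tcp_rot: [-180.0, -0.0, 76.4]
contact_force: [0.2, -0.2, -0.0]
opening: 0.0284
```

>>> arm_command([
  {"dx": 0, "dy": 0, "dz": 0, "rx": 0, "ry": 0, "rz": 0},
  {"dx": 0, "dy": 0, "dz": 0, "rx": 0, "ry": 0, "rz": 0},
  {"dx": 0, "dy": 0, "dz": 0, "rx": 0, "ry": 0, "rz": 0},
  {"dx": 0, "dy": 0, "dz": 0, "rx": 0, "ry": 0, "rz": 0},
  {"dx": 0, "dy": 0, "dz": 0, "rx": 0, "ry": 0, "rz": 0},
  {"dx": 0, "dy": 0, "dz": 0, "rx": 0, "ry": 0, "rz": 0},
])

```text
clock: 5.5
position: [0.626, -0.1912, 0.0483]
tcp_rot: [-180.0, -0.0, 76.4]
contact_force: [-0.6, 0.3, 0.5]
opening: 0.0133
```

>>> arm_command([
  {"dx": 0, "dy": 0, "dz": -0.1, "rx": 0, "ry": 0, "rz": 0},
  {"dx": 0, "dy": 0, "dz": -0.3, "rx": 0, "ry": 0, "rz": 0},
  {"dx": 0, "dy": 0, "dz": -0.5, "rx": 0, "ry": 0, "rz": 0},
  {"dx": 0, "dy": 0, "dz": -0.5, "rx": 0, "ry": 0, "rz": 0},
  {"dx": 0, "dy": 0, "dz": -0.5, "rx": 0, "ry": 0, "rz": 0},
  {"dx": 0, "dy": 0, "dz": -0.5, "rx": 0, "ry": 0, "rz": 0},
  {"dx": 0, "dy": 0, "dz": -0.3, "rx": 0, "ry": 0, "rz": 0},
  {"dx": 0, "dy": 0, "dz": 0, "rx": 0, "ry": 0, "rz": 0},
  {"dx": 0, "dy": 0, "dz": 0, "rx": 0, "ry": 0, "rz": 0},
  {"dx": 0, "dy": 0, "dz": 0, "rx": 0, "ry": 0, "rz": 0},
])

```text
clock: 6.33
position: [0.6253, -0.1908, 0.1548]
tcp_rot: [-179.9, -0.0, 76.4]
contact_force: [-0.5, 1.1, -7.6]
opening: 0.0137
```

```bash
python3 - <<'E'
from h import *
s=observe();c=camera_params("wrist");print(s["position"],s["tcp_rot"],s["clock"],s["moment"],s["contact_force"],s["opening"])
p,d=grab_frame("scene");np.save("s3.npy",d)
q,d2=grab_frame("side");np.save("sd3.npy",d2)
cv2.imwrite("pics/s3.png",np.hstack([cv2.resize(p[130:310,200:440],(400,300)),cv2.resize(q[70:250,220:460],(400,300))])[:,:,::-1])
cv2.imwrite("pics/s3full.png",p[:,:,::-1]);cv2.imwrite("pics/sd3full.png",q[:,:,::-1])
E
```

```text
[ 0.62529555 -0.19078745  0.15484634] [-1.79872088e+02 -9.87906691e-03  7.64069431e+01] 6.3333 [-0.09465202  0.06623187  0.05554087] [-0.51010024  1.09025213 -7.60351755] 0.013702315063414601
```

View pics/s3.png

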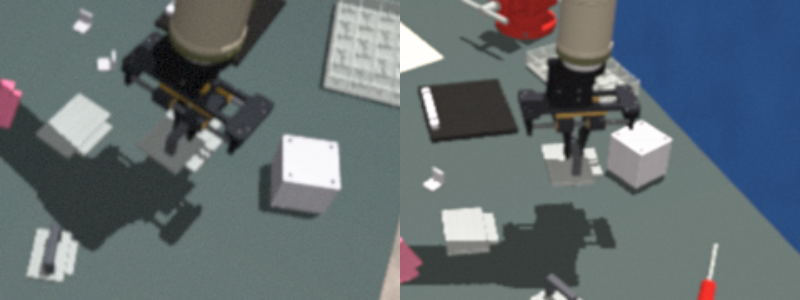

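The lift held: about 7.6 N, opening 13.7 mm, small plate undisturbed. Next I'll carry it above the board.

>>> arm_command([
  {"dx": 0.31, "dy": -0.17, "dz": 0, "rx": 0, "ry": 0, "rz": 0},
  {"dx": 0.61, "dy": -0.335, "dz": 0, "rx": 0, "ry": 0, "rz": 0},
  {"dx": 0.61, "dy": -0.335, "dz": 0, "rx": 0, "ry": 0, "rz": 0},
  {"dx": 0.61, "dy": -0.335, "dz": 0, "rx": 0, "ry": 0, "rz": 0},
  {"dx": 0.61, "dy": -0.335, "dz": 0, "rx": 0, "ry": 0, "rz": 0},
  {"dx": 0.61, "dy": -0.335, "dz": 0, "rx": 0, "ry": 0, "rz": 0},
  {"dx": 0.61, "dy": -0.335, "dz": 0, "rx": 0, "ry": 0, "rz": 0},
  {"dx": 0.61, "dy": -0.335, "dz": 0, "rx": 0, "ry": 0, "rz": 0},
  {"dx": 0.61, "dy": -0.335, "dz": 0, "rx": 0, "ry": 0, "rz": 0},
  {"dx": 0.61, "dy": -0.335, "dz": 0, "rx": 0, "ry": 0, "rz": 0},
  {"dx": 0.61, "dy": -0.335, "dz": 0, "rx": 0, "ry": 0, "rz": 0},
  {"dx": 0.61, "dy": -0.335, "dz": 0, "rx": 0, "ry": 0, "rz": 0},
  {"dx": 0.61, "dy": -0.335, "dz": 0, "rx": 0, "ry": 0, "rz": 0},
  {"dx": 0.61, "dy": -0.335, "dz": 0, "rx": 0, "ry": 0, "rz": 0},
  {"dx": 0.3, "dy": -0.165, "dz": 0, "rx": 0, "ry": 0, "rz": 0},
  {"dx": 0, "dy": 0, "dz": 0, "rx": 0, "ry": 0, "rz": -2.7},
  {"dx": 0, "dy": 0, "dz": 0, "rx": 0, "ry": 0, "rz": -2.8},
  {"dx": 0, "dy": 0, "dz": 0, "rx": 0, "ry": 0, "rz": 0},
  {"dx": 0, "dy": 0, "dz": 0, "rx": 0, "ry": 0, "rz": 0},
])

```text
clock: 8.02
position: [0.5236, 0.1848, 0.1558]
tcp_rot: [-180.0, 0.0, 81.8]
contact_force: [-0.1, -0.5, -6.7]
opening: 0.0133
```

>>> arm_command([
  {"dx": 0, "dy": 0, "dz": 0, "rx": -1, "ry": 0, "rz": 0},
  {"dx": 0, "dy": 0, "dz": 0, "rx": -2, "ry": 0, "rz": 0},
  {"dx": 0, "dy": 0, "dz": 0, "rx": -2, "ry": 0, "rz": 0},
  {"dx": 0, "dy": 0, "dz": 0, "rx": -2, "ry": 0, "rz": 0},
  {"dx": 0, "dy": 0, "dz": 0, "rx": -2, "ry": 0, "rz": 0},
  {"dx": 0, "dy": 0, "dz": 0, "rx": -2, "ry": 0, "rz": 0},
  {"dx": 0, "dy": 0, "dz": 0, "rx": -2, "ry": 0, "rz": 0},
  {"dx": 0, "dy": 0, "dz": 0, "rx": -2, "ry": 0, "rz": 0},
  {"dx": 0, "dy": 0, "dz": 0, "rx": -2, "ry": 0, "rz": 0},
  {"dx": 0, "dy": 0, "dz": 0, "rx": -2, "ry": 0, "rz": 0},
  {"dx": 0, "dy": 0, "dz": 0, "rx": -1, "ry": 0, "rz": 0},
  {"dx": 0, "dy": 0, "dz": 0, "rx": 0, "ry": 0, "rz": 0},
  {"dx": 0, "dy": 0, "dz": 0, "rx": 0, "ry": 0, "rz": 0},
])

```text
clock: 9.1
position: [0.5236, 0.1849, 0.1562]
tcp_rot: [160.0, -0.0, 81.9]
contact_force: [0.1, 0.2, -7.2]
opening: 0.0135
```

```bash
cat > look.py <<'E'
from h import *
import sys
t=sys.argv[1]
s=observe();print({k:np.round(s[k],4) for k in ["clock","position","tcp_rot","contact_force","moment","opening"]})
ims=[]
for n in ["scene","side","wrist"]:
    c=camera_params(n);p,d=grab_frame(n);np.savez(f"{t}_{n}.npz",d=d,K=c["camera_matrix"],T=c["T"],p=p);ims.append(p)
a,b,w=ims
cv2.imwrite(f"pics/{t}.png",np.vstack([np.hstack([cv2.resize(a[85:235,250:450],(400,300)),cv2.resize(b[60:210,190:390],(400,300))]),np.hstack([cv2.resize(w,(400,300)),np.zeros((300,400,3),np.uint8)])])[:,:,::-1])
E
python3 look.py t4
```

```text
{'clock': np.float64(9.1), 'position': array([0.5236, 0.1849, 0.1562]), 'tcp_rot': array([ 1.600471e+02, -3.700000e-02,  8.186260e+01]), 'contact_force': array([ 0.0749,  0.2038, -7.2112]), 'moment': array([4.460e-02, 1.043e+00, 9.000e-04]), 'opening': np.float64(0.0135)}
```

View pics/t4.png

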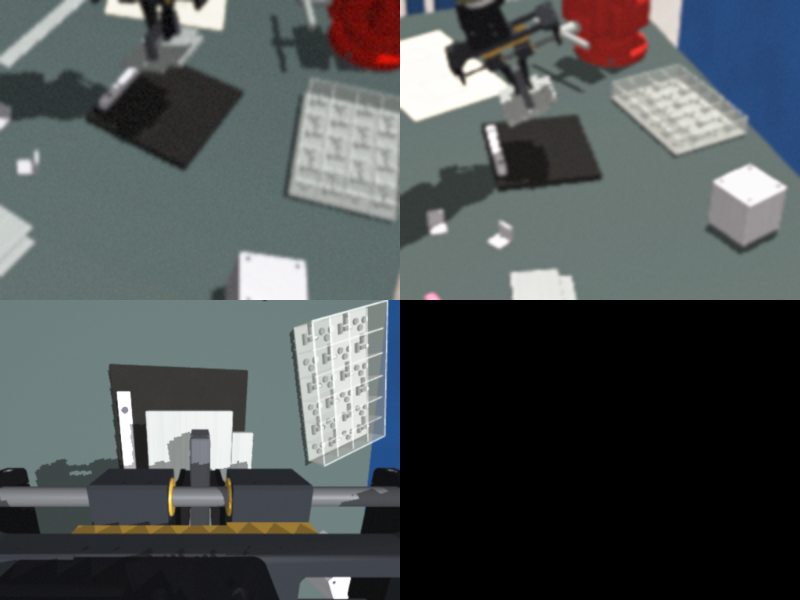

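The plate is tilted, with its full-width edge low on the strip's side: (146,412)–(232,412) in the wrist panel, strip at (125,430). I'll measure the actual tilt, the toe, and the strip from the wrist view.

```bash
cat > meas.py <<'E'
from h import *
import sys
w=np.load(sys.argv[1]+"_wrist.npz");c={"camera_matrix":w["K"],"T":w["T"]};P=cloud(c,w["d"]);g=w["p"].astype(float).mean(2)
s=observe()
from scipy.spatial.transform import Rotation as Ro
R=Ro.from_euler("xyz",s["tcp_rot"],degrees=True).as_matrix();L=(P-s["position"])@R  # tool frame; plate x=+tool y, plate y=tool x, plate z=-tool z
m=(abs(L[...,2]-.04)<.012)&(abs(L[...,0])<.075)&(abs(L[...,1])<.065)&(g>80)
print("n",m.sum());Q=L[m]
A=np.c_[Q[:,:2],np.ones(len(Q))];co=np.linalg.lstsq(A,Q[:,2],rcond=None)[0];print("plate top plane in tool: slopes deg",np.degrees(np.arctan(co[:2])).round(2),"z0",co[2].round(4),"(nominal .040)")
print("px tool y 0.5/99.5%",np.percentile(Q[:,1],[.5,99.5]).round(4),"tool x max",np.percentile(Q[:,0],99.7).round(4))
n=R@np.array([co[0],co[1],-1]);n/=np.linalg.norm(n);print("plate tilt deg",np.degrees(np.arccos(n[2])).round(2),"normal",n.round(3))
lo=np.percentile(Q[:,1],.7);top=np.array([0,lo,co[1]*lo+co[2]]);toe=s["position"]+R@(top+np.array([0,0,.008]));print("toe est",toe.round(4))
t=np.radians(-8.1);e=np.array([np.cos(t),np.sin(t)]);f=np.array([-e[1],e[0]])
st=(P[...,2]>.015)&(P[...,2]<.034)&(abs(P[...,0]-.485)<.04)&(g>120)&(abs(P[...,1]-.2)<.12)
# exclude plate
st&=~m
v,u=np.nonzero(st);W=np.array([ray(c,q,.024)[:2] for q in zip(u,v)])
print("strip n",len(W),"z",np.median(P[st][:,2]).round(4),"x'",np.percentile(W@e,[1,50,99]).round(4),"ymax",np.percentile(W@f,99.7).round(4))
k=W.mean(0);_,V=np.linalg.eigh(np.cov((W-k).T));print("dir",np.degrees(np.arctan2(V[1,1],V[0,1])).round(2))
print("prior strip x',y'",(np.array([.4828,.1923])@e).round(4),(np.array([.4828,.1923])@f).round(4),"toe x',y'",(toe[:2]@e).round(4),(toe[:2]@f).round(4))
b=(P[...,2]<.02)&(P[...,2]>.006)&(g<45)&(abs(P[...,0]-.56)<.15)&(abs(P[...,1]-.18)<.13)
print("board z",np.median(P[b][:,2]).round(4), "y max",np.percentile(P[b][:,:2]@f,99.5).round(4))
E
python3 meas.py t4
```

```text
n 8248
plate top plane in tool: slopes deg [0.08 0.18] z0 0.04 (nominal .040)
px tool y 0.5/99.5% [-0.0449  0.0436] tool x max 0.0562
plate tilt deg 19.8 normal [-0.335  0.049  0.941]
toe est [0.4988 0.1884 0.0962]
strip n 1575 z 0.0241 x' [0.4428 0.4495 0.4564] ymax 0.3285
dir 81.99
prior strip x',y' 0.4509 0.2584 toe x',y' 0.4673 0.2568
board z 0.0121 y max 0.3159
```

The tilt is 19.8°. The toe is 10 mm from the strip face and within 1 mm of mid-strip. I'll lower to just above the board, shifting 4 mm toward the strip.

>>> arm_command([
  {"dx": 0, "dy": -0.1, "dz": 0.23, "rx": 0, "ry": 0, "rz": 0},
  {"dx": 0, "dy": -0.1, "dz": 0.23, "rx": 0, "ry": 0, "rz": 0},
  {"dx": 0, "dy": -0.1, "dz": 0.23, "rx": 0, "ry": 0, "rz": 0},
  {"dx": 0, "dy": -0.1, "dz": 0.23, "rx": 0, "ry": 0, "rz": 0},
  {"dx": 0, "dy": -0.1, "dz": 0.23, "rx": 0, "ry": 0, "rz": 0},
  {"dx": 0, "dy": -0.1, "dz": 0.23, "rx": 0, "ry": 0, "rz": 0},
  {"dx": 0, "dy": -0.09, "dz": 0.23, "rx": 0, "ry": 0, "rz": 0},
  {"dx": 0, "dy": -0.09, "dz": 0.23, "rx": 0, "ry": 0, "rz": 0},
  {"dx": 0, "dy": 0, "dz": 0, "rx": 0, "ry": 0, "rz": 0},
  {"dx": 0, "dy": 0, "dz": 0, "rx": 0, "ry": 0, "rz": 0},
  {"dx": 0, "dy": 0, "dz": 0, "rx": 0, "ry": 0, "rz": 0},
])

```text
clock: 10.17
position: [0.5203, 0.1857, 0.0769]
tcp_rot: [160.0, -0.0, 81.9]
contact_force: [0.3, -0.9, -7.0]
opening: 0.0136
```

```bash
python3 look.py t5; python3 meas.py t5
```

```text
{'clock': np.float64(10.1667), 'position': array([0.5203, 0.1857, 0.0769]), 'tcp_rot': array([ 1.59968e+02, -2.37000e-02,  8.19022e+01]), 'contact_force': array([ 0.2802, -0.8913, -6.9583]), 'moment': array([0.0177, 0.9904, 0.0494]), 'opening': np.float64(0.0136)}
n 10704
plate top plane in tool: slopes deg [-0.11  1.5 ] z0 0.0399 (nominal .040)
px tool y 0.5/99.5% [-0.0616  0.0438] tool x max 0.0723
plate tilt deg 18.55 normal [-0.315  0.042  0.948]
toe est [0.4789 0.1918 0.0126]
  return _methods._mean(a, axis=axis, dtype=dtype,
  ret = ret.dtype.type(ret / rcount)
Traceback (most recent call last):
  File "meas.py", line 18, in <module>
    print("strip n",len(W),"z",np.median(P[st][:,2]).round(4),"x'",np.percentile(W@e,[1,50,99]).round(4),"ymax",np.percentile(W@f,99.7).round(4))
                                                                                 ~^~
ValueError: matmul: Input operand 1 has a mismatch in its core dimension 0, with gufunc signature (n?,k),(k,m?)->(n?,m?) (size 2 is different from 0)
```

View pics/t5.png

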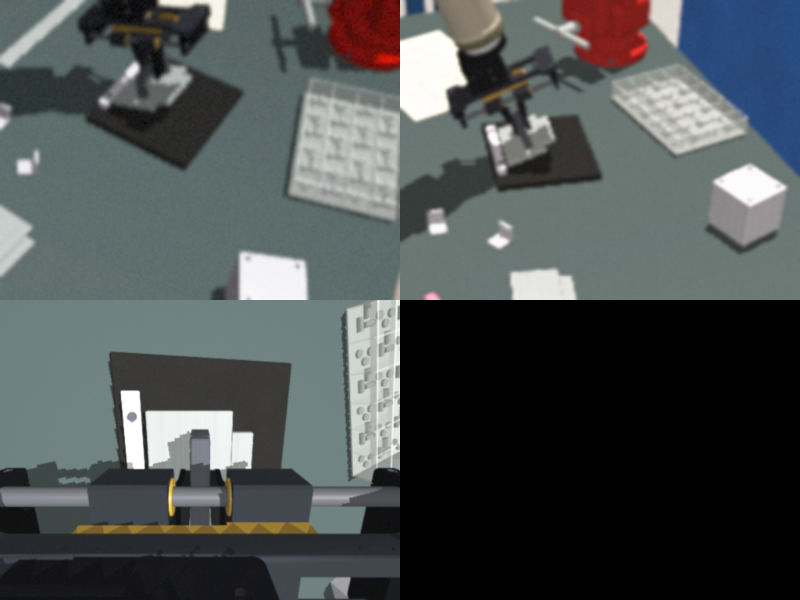

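The gap to the strip is visible, and the toe is about 5 mm above the board. I'll lower slowly while watching the force. (The measurement script's strip mask overlapped the plate here, so I'm using the toe offset measured earlier.)

>>> arm_command([
  {"dx": 0, "dy": -0.0085, "dz": 0.0235, "rx": 0, "ry": 0, "rz": 0},
  {"dx": 0, "dy": -0.0085, "dz": 0.0235, "rx": 0, "ry": 0, "rz": 0},
  {"dx": 0, "dy": -0.0085, "dz": 0.0235, "rx": 0, "ry": 0, "rz": 0},
  {"dx": 0, "dy": -0.0085, "dz": 0.0235, "rx": 0, "ry": 0, "rz": 0},
  {"dx": 0, "dy": 0, "dz": 0, "rx": 0, "ry": 0, "rz": 0},
  {"dx": 0, "dy": 0, "dz": 0, "rx": 0, "ry": 0, "rz": 0},
  {"dx": 0, "dy": 0, "dz": 0, "rx": 0, "ry": 0, "rz": 0},
])

```text
clock: 10.9
position: [0.52, 0.1856, 0.0726]
tcp_rot: [160.0, -0.0, 81.9]
contact_force: [-0.4, 0.7, -6.3]
opening: 0.0141
```

>>> arm_command([
  {"dx": 0, "dy": -0.0085, "dz": 0.0235, "rx": 0, "ry": 0, "rz": 0},
  {"dx": 0, "dy": 0, "dz": 0, "rx": 0, "ry": 0, "rz": 0},
  {"dx": 0, "dy": 0, "dz": 0, "rx": 0, "ry": 0, "rz": 0},
])

```text
clock: 11.15
position: [0.5205, 0.1856, 0.0721]
tcp_rot: [159.9, -0.0, 81.9]
contact_force: [0.5, -2.0, 1.2]
opening: 0.0135
```

Contact: the vertical force rose by about 8 N. I'll hold half a second, then start pivoting about the toe edge.

>>> arm_command([
  {"dx": 0, "dy": 0, "dz": 0, "rx": 0, "ry": 0, "rz": 0},
  {"dx": 0, "dy": 0, "dz": 0, "rx": 0, "ry": 0, "rz": 0},
  {"dx": 0, "dy": 0, "dz": 0, "rx": 0, "ry": 0, "rz": 0},
  {"dx": 0, "dy": 0, "dz": 0, "rx": 0, "ry": 0, "rz": 0},
  {"dx": 0, "dy": 0, "dz": 0, "rx": 0, "ry": 0, "rz": 0},
  {"dx": 0, "dy": 0, "dz": 0, "rx": 0, "ry": 0, "rz": 0},
  {"dx": 0, "dy": 0, "dz": 0, "rx": 0, "ry": 0, "rz": 0},
])

```text
clock: 11.73
position: [0.5205, 0.1856, 0.072]
tcp_rot: [159.9, -0.0, 81.9]
contact_force: [2.4, -2.7, 5.8]
opening: 0.0133
```

>>> arm_command([
  {"dx": 0, "dy": 0.021, "dz": 0.0195, "rx": 1, "ry": 0, "rz": 0},
  {"dx": 0, "dy": 0.021, "dz": 0.0195, "rx": 1, "ry": 0, "rz": 0},
  {"dx": 0, "dy": 0.021, "dz": 0.0195, "rx": 1, "ry": 0, "rz": 0},
  {"dx": 0, "dy": 0.021, "dz": 0.0195, "rx": 1, "ry": 0, "rz": 0},
  {"dx": 0, "dy": 0.021, "dz": 0.0195, "rx": 1, "ry": 0, "rz": 0},
  {"dx": 0, "dy": 0.021, "dz": 0.0195, "rx": 1, "ry": 0, "rz": 0},
  {"dx": 0, "dy": 0, "dz": 0, "rx": 0, "ry": 0, "rz": 0},
])

```text
clock: 12.32
position: [0.5268, 0.1846, 0.0688]
tcp_rot: [166.0, -0.0, 81.9]
contact_force: [1.8, -2.5, 4.1]
opening: 0.0136
```

>>> arm_command([
  {"dx": 0, "dy": 0.021, "dz": 0.0195, "rx": 1, "ry": 0, "rz": 0},
  {"dx": 0, "dy": 0.021, "dz": 0.0195, "rx": 1, "ry": 0, "rz": 0},
  {"dx": 0, "dy": 0.021, "dz": 0.0195, "rx": 1, "ry": 0, "rz": 0},
  {"dx": 0, "dy": 0.021, "dz": 0.0195, "rx": 1, "ry": 0, "rz": 0},
  {"dx": 0, "dy": 0.021, "dz": 0.0195, "rx": 1, "ry": 0, "rz": 0},
  {"dx": 0, "dy": 0.021, "dz": 0.0195, "rx": 1, "ry": 0, "rz": 0},
  {"dx": 0, "dy": 0.021, "dz": 0.0195, "rx": 1, "ry": 0, "rz": 0},
  {"dx": 0, "dy": 0.021, "dz": 0.0195, "rx": 1, "ry": 0, "rz": 0},
  {"dx": 0, "dy": 0, "dz": 0, "rx": 0, "ry": 0, "rz": 0},
  {"dx": 0, "dy": 0, "dz": 0, "rx": 0, "ry": 0, "rz": 0},
])

```text
clock: 13.15
position: [0.5343, 0.1836, 0.0637]
tcp_rot: [174.0, -0.0, 81.9]
contact_force: [3.6, -1.9, 4.8]
opening: 0.0138
```

```bash
sed -i 's/^st=.*/m\&=(L[...,1]>-.047)\&(abs(L[...,0])<.058);Q=L[m]\n&/' meas.py; python3 look.py t6; python3 meas.py t6 2>&1 | grep -v Warn
```

```text
{'clock': np.float64(13.15), 'position': array([0.5343, 0.1836, 0.0637]), 'tcp_rot': array([ 1.739724e+02, -2.000000e-02,  8.188100e+01]), 'contact_force': array([ 3.5956, -1.8512,  4.8493]), 'moment': array([-0.5891, -0.6151, -0.0358]), 'opening': np.float64(0.0138)}
n 11055
plate top plane in tool: slopes deg [0.06 3.13] z0 0.0397 (nominal .040)
px tool y 0.5/99.5% [-0.0636  0.0431] tool x max 0.0728
plate tilt deg 2.93 normal [-0.051  0.008  0.999]
toe est [0.4763 0.1918 0.0132]
strip n 2470 z 0.0242 x' [0.4431 0.4505 0.4581] ymax 0.3291
dir 81.75
prior strip x',y' 0.4509 0.2584 toe x',y' 0.4445 0.257
board z 0.0123 y max 0.2701
```

View pics/t6.png

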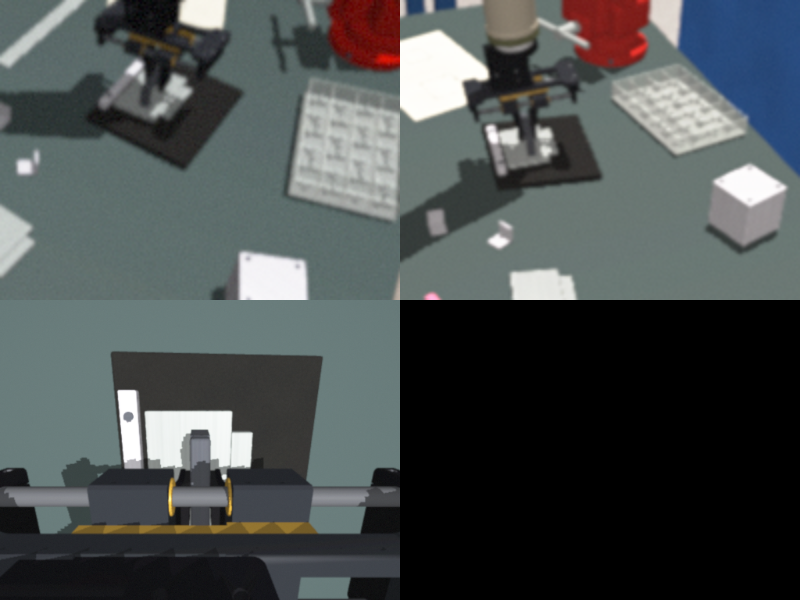

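The picture shows the plate nearly flat with its edge along the strip, the gap at (141,440). The tool is still tilted 6°. I'll finish the pivot slowly.

>>> arm_command([
  {"dx": 0, "dy": 0.021, "dz": 0.0195, "rx": 1, "ry": 0, "rz": 0},
  {"dx": 0, "dy": 0.021, "dz": 0.0195, "rx": 1, "ry": 0, "rz": 0},
  {"dx": 0, "dy": 0.021, "dz": 0.0195, "rx": 1, "ry": 0, "rz": 0},
  {"dx": 0, "dy": 0.021, "dz": 0.0195, "rx": 1, "ry": 0, "rz": 0},
  {"dx": 0, "dy": 0.0105, "dz": 0.0098, "rx": 0.5, "ry": 0, "rz": 0},
  {"dx": 0, "dy": 0.0105, "dz": 0.0098, "rx": 0.5, "ry": 0, "rz": 0},
  {"dx": 0, "dy": 0, "dz": 0, "rx": 0, "ry": 0, "rz": 0},
  {"dx": 0, "dy": 0, "dz": 0, "rx": 0, "ry": 0, "rz": 0},
])

```text
clock: 13.97
position: [0.5384, 0.183, 0.0602]
tcp_rot: [179.0, -0.0, 81.9]
contact_force: [4.8, -1.6, 4.0]
opening: 0.0138
```

>>> arm_command([
  {"dx": 0, "dy": 0.0105, "dz": 0.0098, "rx": 0.5, "ry": 0, "rz": 0},
  {"dx": 0, "dy": 0.0105, "dz": 0.0098, "rx": 0.5, "ry": 0, "rz": 0},
  {"dx": 0, "dy": 0, "dz": 0, "rx": 0, "ry": 0, "rz": 0},
  {"dx": 0, "dy": 0, "dz": 0, "rx": 0, "ry": 0, "rz": 0},
])

```text
clock: 14.3
position: [0.5386, 0.183, 0.0601]
tcp_rot: [-180.0, -0.0, 81.9]
contact_force: [-1.7, -2.7, 14.3]
opening: 0.0137
```

```bash
python3 - <<'E'
import re
t=open('meas.py').read()
t=t.replace("(abs(L[...,0])<.075)&(abs(L[...,1])<.065)","(abs(L[...,0])<.053)&(L[...,1]>-.042)&(L[...,1]<.042)")
open('meas2.py','w').write(t)
E
python3 look.py t7; python3 meas2.py t7 2>&1 | head -5
```

```text
{'clock': np.float64(14.3), 'position': array([0.5386, 0.183 , 0.0601]), 'tcp_rot': array([-1.799687e+02, -1.780000e-02,  8.191780e+01]), 'contact_force': array([-1.6725, -2.6775, 14.326 ]), 'moment': array([-0.8664,  0.5229,  0.0834]), 'opening': np.float64(0.0137)}
n 7241
plate top plane in tool: slopes deg [0.24 0.22] z0 0.0398 (nominal .040)
px tool y 0.5/99.5% [-0.0417  0.0415] tool x max 0.053
plate tilt deg 0.33 normal [0.005 0.003 1.   ]
toe est [0.4974 0.1889 0.0125]
```

The plate is flat (0.3°) and pressed with about 20 N. I'll ease off slightly and open.

>>> arm_command([
  {"dx": 0, "dy": 0, "dz": -0.015, "rx": 0, "ry": 0, "rz": 0},
  {"dx": 0, "dy": 0, "dz": -0.01, "rx": 0, "ry": 0, "rz": 0},
  {"dx": 0, "dy": 0, "dz": 0, "rx": 0, "ry": 0, "rz": 0},
  {"dx": 0, "dy": 0, "dz": 0, "rx": 0, "ry": 0, "rz": 0},
])

```text
clock: 14.78
position: [0.5386, 0.183, 0.0602]
tcp_rot: [-180.0, -0.0, 81.9]
contact_force: [0.3, -1.8, 4.5]
opening: 0.014
```

>>> arm_command([
  {"dx": 0, "dy": 0, "dz": 0, "rx": 0, "ry": 0, "rz": 0},
  {"dx": 0, "dy": 0, "dz": 0, "rx": 0, "ry": 0, "rz": 0},
  {"dx": 0, "dy": 0, "dz": 0, "rx": 0, "ry": 0, "rz": 0},
  {"dx": 0, "dy": 0, "dz": 0, "rx": 0, "ry": 0, "rz": 0},
  {"dx": 0, "dy": 0, "dz": 0, "rx": 0, "ry": 0, "rz": 0},
  {"dx": 0, "dy": 0, "dz": 0, "rx": 0, "ry": 0, "rz": 0},
  {"dx": 0, "dy": 0, "dz": 0, "rx": 0, "ry": 0, "rz": 0},
  {"dx": 0, "dy": 0, "dz": 0, "rx": 0, "ry": 0, "rz": 0},
  {"dx": 0, "dy": 0, "dz": 0, "rx": 0, "ry": 0, "rz": 0},
  {"dx": 0, "dy": 0, "dz": 0, "rx": 0, "ry": 0, "rz": 0},
], grip=1)

```text
clock: 15.62
position: [0.539, 0.1828, 0.0603]
tcp_rot: [-180.0, -0.0, 81.9]
contact_force: [0.6, 0.3, -0.1]
opening: 0.0722
```

>>> arm_command([
  {"dx": 0, "dy": 0, "dz": -0.1, "rx": 0, "ry": 0, "rz": 0},
  {"dx": 0, "dy": 0, "dz": -0.3, "rx": 0, "ry": 0, "rz": 0},
  {"dx": 0, "dy": 0, "dz": -0.5, "rx": 0, "ry": 0, "rz": 0},
  {"dx": 0, "dy": 0, "dz": -0.6, "rx": 0, "ry": 0, "rz": 0},
  {"dx": 0, "dy": 0, "dz": -0.6, "rx": 0, "ry": 0, "rz": 0},
  {"dx": 0, "dy": 0, "dz": -0.6, "rx": 0, "ry": 0, "rz": 0},
  {"dx": 0, "dy": 0, "dz": -0.6, "rx": 0, "ry": 0, "rz": 0},
  {"dx": -0.6, "dy": 0, "dz": -0.6, "rx": 0, "ry": 0, "rz": 0},
  {"dx": -0.8, "dy": 0, "dz": 0, "rx": 0, "ry": 0, "rz": 0},
  {"dx": -0.8, "dy": 0, "dz": 0, "rx": 0, "ry": 0, "rz": 0},
  {"dx": -0.4, "dy": 0, "dz": 0, "rx": 0, "ry": 0, "rz": 0},
  {"dx": 0, "dy": 0, "dz": 0, "rx": 0, "ry": 0, "rz": 0},
  {"dx": 0, "dy": 0, "dz": 0, "rx": 0, "ry": 0, "rz": 0},
  {"dx": 0, "dy": 0, "dz": 0, "rx": 0, "ry": 0, "rz": 0},
])

```text
clock: 16.78
position: [0.5244, 0.0808, 0.217]
tcp_rot: [180.0, -0.1, 81.9]
contact_force: [0.5, 0.2, -0.1]
opening: 0.0869
```

```bash
python3 look.py t8; python3 - <<'E'
from h import *
t=np.radians(-8.1);e=np.array([np.cos(t),np.sin(t)]);f=np.array([-e[1],e[0]])
for n in ["wrist","scene","side"]:
    w=np.load(f"t8_{n}.npz");c={"camera_matrix":w["K"],"T":w["T"]};P=cloud(c,w["d"]);g=w["p"].astype(float).mean(2)
    X=P[...,:2]@e;Y=P[...,:2]@f;Z=P[...,2]
    pl=(abs(X-.51)<.049)&(abs(Y-.258)<.07)&(abs(Z-.02)<.005)&(g>95)
    st=(abs(X-.45)<.02)&(abs(Y-.258)<.1)&(abs(Z-.024)<.005)&(g>120)&(X<.459)
    for nm,m,z in (("plate",pl,.02),("strip",st,.024)):
        if m.sum()<20: print(n,nm,"few");continue
        v,u=np.nonzero(m);W=np.array([ray(c,q,z)[:2] for q in zip(u,v)])
        A=np.c_[P[m][:,:2],np.ones(m.sum())];co=np.linalg.lstsq(A,P[m][:,2],rcond=None)[0]
        r_=cv2.minAreaRect((W*1000).astype(np.float32))
        print(n,nm,m.sum(),"x'",np.percentile(W@e,[.5,99.5]).round(4),"y'",np.percentile(W@f,[.5,99.5]).round(4),"rect",np.round(r_[1],1),round(r_[2],1),"tilt",np.degrees(np.hypot(*co[:2])).round(2),"z",np.median(P[m][:,2]).round(4))
w=np.load("t8_scene.npz");P=cloud({"camera_matrix":w["K"],"T":w["T"]},w["d"])
P0=cloud(camera_params("scene"),np.load("scene0.npy"));
for im,Pp in ((w["p"],P),(cv2.imread("pics/scene0.png"),P0)):
    g=im.astype(float).mean(2);m=(abs(Pp[...,0]-.53)<.08)&(abs(Pp[...,1]+.4)<.08)&(Pp[...,2]<.02)&(g>135);print("small",Pp[m].mean(0).round(4))
E
```

```text
{'clock': np.float64(16.7833), 'position': array([0.5244, 0.0808, 0.217 ]), 'tcp_rot': array([ 1.799667e+02, -5.620000e-02,  8.194790e+01]), 'contact_force': array([ 0.4956,  0.2147, -0.0929]), 'moment': array([-0.0953,  0.0822,  0.0037]), 'opening': np.float64(0.0869)}
wrist plate 6249 x' [0.4623 0.5512] y' [0.2036 0.3127] rect [109.2  89.8] 82.0 tilt 0.02 z 0.0203
wrist strip 1687 x' [0.4426 0.4571] y' [0.1896 0.3279] rect [139.3  14.7] 81.9 tilt 2.96 z 0.0243
scene plate 531 x' [0.4648 0.5545] y' [0.2    0.3116] rect [117.2  90.7] 82.5 tilt 0.07 z 0.02
scene strip 137 x' [0.445  0.4605] y' [0.1869 0.3278] rect [143.8  15.4] 81.7 tilt 1.84 z 0.0237
side plate 346 x' [0.4624 0.5538] y' [0.1975 0.3179] rect [122.5  95.3] 80.0 tilt 0.49 z 0.0216
side strip 88 x' [0.4432 0.4581] y' [0.1849 0.3271] rect [142.7  15.1] 81.3 tilt 2.97 z 0.026
small [ 0.5211 -0.3976  0.0072]
small [ 0.5214 -0.3971  0.0074]
```

View pics/t8.png

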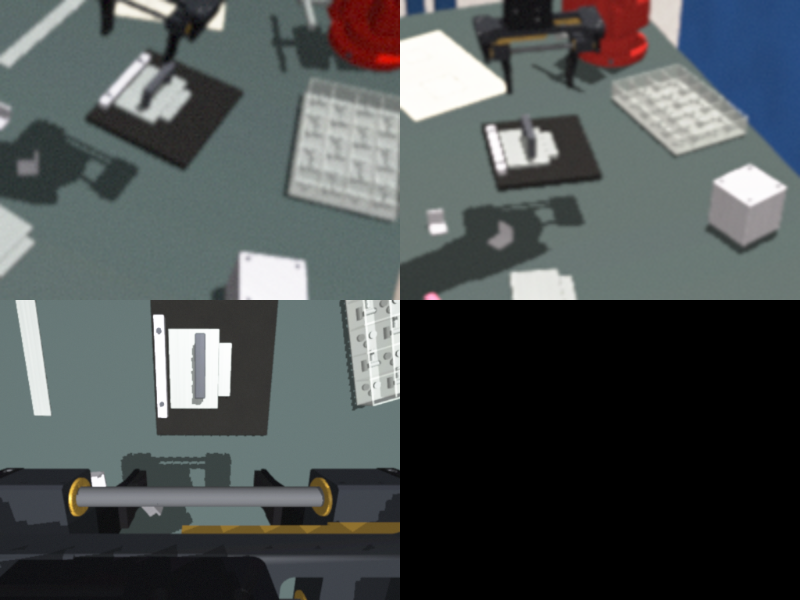

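The wrist panel shows the plate flat on the board at (169–231, 330–408), with its full-width edge along the strip at column 160. It is about 5 mm from the face, centred within 1 mm and parallel. The arm is clear, so I'm handing in.

```bash
python3 -c "
from station import r
print(r.finish_job())"
```

```text
the job is handed in; nothing more can be done
None
```

I gripped the large steel cover plate by its bow handle, tilted it 20° and set its full-width edge on the black board against the stop strip. I held it there under about 8–12 N for more than half a second, then pivoted it down about that edge at roughly 12°/s. I eased off the force, let go and moved the arm clear. The job was handed in at about 17 s of the 43 s allowed, and no verdict was reported.

**Last checks, from the wrist camera:**
- **Plate:** it lies flat, with a tilt under 0.1° and its top at 20 mm, as it should be. Its edge is about 5 mm from the strip face, parallel within 0.5° and centred within 1 mm.
- **Small plate:** it is within 1 mm of where it started.
- **Arm:** the tool is clear and the measured force is about zero.

**Checks that failed or disagreed:**
- My first move call was refused on validation; it worked once all fields were filled in.
- The measuring script crashed during the approach because its mask picked up the strip. Part way down, the same overlap made it read 2.9° of plate tilt while the tool was at 6°. I used the toe offset measured earlier and the tool pose instead, and the final measurement used a separate mask.
- The side camera is coarser: it read the plate's angle about 2° off and its extent about 10 mm too large. The scene camera's extent was about 7 mm too large.

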